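Tip the spare fuses out of the screw-top canister

ROBOT

A 6-joint arm with a two-finger parallel gripper is mounted at the origin on a cart in front of the work surface, level with it; the furniture and walls round the work are solid. World frame = base frame: x ahead of the robot, y to its left, z up, the work surface at z = 0. Lengths are in mm, angles in rad, forces in N, time in s.
With the tool pointing down it reaches from about 350 to 975 mm from the base axis. Payload 7.1 kg.
Tool frame: the origin (TCP) lies midway between the tips of the shut fingers; the grasp point (between the pads) lies pinch_z behind it (pinch_z is the distance from the TCP to the grasp point, in mm); z points along the fingers, y is the line along which they close (so a half turn about z gives the same grasp; the last joint's range is limited). The gripper opens to 88 mm and grips with 3 to 60 N. Pads are 20 mm wide; open, the fingers measure 115 mm over their backs; the gripper's body (75 mm by 178 mm) begins 61 mm behind the grasp point.
Start: joints at [1.086, 0.423, 1.63, -0, 1.089, -0.019], TCP at [280.678, 558.412, 222.675] pointing down, gripper open.
Joint ranges: [-3, 3], [-0.9, 2.11], [0.09, 2.58], [-1.31, 4.45], [0.11, 2.69], [-2.54, 2.54]. Speed limits (rad/s): [2.39, 2.39, 3.01, 3.14, 3.14, 3.14].

INTERFACE

Orientations are given as a rotation vector (axis times angle).
In Python, from workcell import get_obs, get_image, close_job, pinch_z gives the robot as it stands.
- The arm moves only by the tool jog_arm, never from a script. Its argument "commands" is a list of rows, each a list of 3 entries, a list of its own where there are three numbers: the gripper command: -1 is shut, 1 is fully open, values between are in proportion, then the shift along the tool's x, y, z as a fraction of full scale, then the turn, a rotation vector about the tool's x, y, z as a fraction of full scale. In form: [[gripper, [tx, ty, tz], [rx, ry, rz]], ...]. A call has 1 to 10 rows; each row shifts and turns the commanded pose from where the row before left it, along the tool's axes as they then stand; what a row does not reach is not made up. Full scale, the value 1, is 0.1 m for a shift and 45 degrees for a turn. A row lasts 1/10 s, in which the tool goes at most 50 mm and 8.59 degrees, less where a joint would pass 70% of its speed; a pose out of reach is approached as far as the arm can. A call with a number of a shift or a turn outside -1 to 1 is refused whole. A call with a gripper value outside its range is refused whole. The fingers move at their own pace and stop on an object; the grip force is fixed at half the most. Time passes only in rows, so rows that do not move let the fingers close. It gives the time, the measured TCP pose, the force, the opening and the grip force at its end, in the units of the state.
- get_obs(): the state, without advancing time (a new reading comes with each control period).
- get_image(name): name is "side" or "top"; returns a dict with "image" (400x640x3 uint8, blue, green, red), "z_map" (400x640 float32, mm along the optical axis (not along the pixel's ray), 0 where there is no reading), "intrinsics" (3x3 intrinsics, pixels), "eye" and "orientation" of the camera in the world. Camera axes: x right, y down, z forward; pixel columns grow to the right and rows downward; lengths in mm; the calibration is good to about 2 mm. A picture is of the moment at which its call begins.
- close_job(): hands the job in; it is judged then, once.
The state is a dict: "t": time; "qpos": joint angles; "qvel": joint speeds; "joint_torque": joint torques, N m; "ee_pos": TCP position; "orientation": TCP orientation; "ft_force": force on the tool from outside, world axes, zero at the start; "moment": the same for the moment, N m; "width": finger opening in mm; "grasp_force": force on a finger pad.
Only numpy, scipy, OpenCV 4.12 (cv2) and the standard library are available. Lean on these libraries where they do the work, as an engineer would, in place of code of your own. Each camera call takes 0.05 s, during which the arm holds its last target. There are 200 camera calls.

TASK

Unscrew the orange cap of the clear canister on the tilting stand and lay it on the worktop, then tip the canister right over with its lever so that all three fuses slide into the blue tray. Let the canister come back to its stop and screw the cap fully down again; leave the other loose things on the worktop where they are.

Things in the scene. Friction and masses are not known exactly. Their poses are not given: they have to be found in the camera images.
- cap: Orange ribbed screw cap, 54 mm wide, 23.5 mm high, 35 g, a white mark on top along its x axis. Starts tight on the canister. Origin on its axis at the underside of the top plate: 9 mm below the top face, 14.5 mm above the skirt's lower edge. z is the screw axis, out of the top. To lay it down, stand it on its skirt: the worktop at x 0.43 to 0.48, y -0.07 to 0.0 is always free.
- cap_top (a point): Centre of the cap's top face, 9 mm above its origin. Thread: right-hand, three starts, lead 18 mm a turn; tight with the cap's x axis along canister_mouth's x axis (or 120 degrees either side). 150 degrees anticlockwise, seen from outside, lifts it 7 mm and frees it. Best set back 180 degrees from tight; it catches after 40 and stops when tight. It stays put when let go on the way. Torque under 0.3 N m.
- canister_mouth (a point): Centre of the canister's rim; the tight cap's origin lies here. z points out of the mouth along the canister's axis, y along the hinge. At rest the axis leans 28 degrees from vertical, mouth towards the stand's -x side (the robot), so the cap is gripped and turned with a tilted tool. Neck 37 mm wide outside, chamfered, body 45, bore 31, 92 mm deep. It cannot turn about its own axis.
- canister (a joint): Tilt of the canister on its hinge: 0 at the rest stop (leaning 28 degrees), growing as the mouth goes over towards the tray, end stop at 2.04 rad (mouth steeply down; the fuses need nearly all of it to slide out). A spring draws it back to 0 when let go (2.5 N at the lever grip at rest, 4.5 N at the end; damped, back in about 2 s).
- canister_hinge (a point): Point on the canister's hinge axis midway between the stand's cheeks, 115 mm above the worktop, 62 mm from the mouth. y along the hinge, x away from the tray, z up. It does not move.
- lever_grip (a point): Middle of the black round grip of the tipping lever, 12 mm thick, 40 mm long, parallel to the hinge, on the stand's left (+y) side, 78 mm from the stand's middle. It runs round the hinge axis at 70 mm radius: at rest 40 degrees behind straight up, at joint value 2.04 77 degrees in front of it (tray side).
- stand: Grey steel tilting stand, bolted to the worktop: base 75 x 104 mm, 8 mm thick, two upright cheeks 34 mm wide, 87 mm apart over their outsides, 132 mm high. Origin under the hinge axis, on the worktop; -x faces the tray, y along the hinge.
- tray: Blue open tray, 95 x 100 x 24 mm (x, y, z), walls and floor 3 mm, loose, standing in front of the stand under the tipped mouth. Origin at the centre of its underside. It already stands right; it need not be moved.
- fuse0: Cartridge fuse, white ceramic with steel ends, 10 mm thick, 38 mm long, 12 g. Origin at its centre, z along it. Starts in the canister.
- fuse1: As fuse0.
- fuse2: As fuse0.
- flux: Small amber bottle with a black nozzle, 29 mm wide, 68 mm high, behind the stand. Bystander.
- reel: Blue reel of film lying flat, 68 mm wide, 13 mm high. Bystander.
- jig: Milled aluminium block with two dowels, 40 x 60 x 34 mm. Bystander.
- brass_weight: Brass test weight, 22 mm wide, 36 mm high. Bystander.
- tweezers: Steel tweezers lying on edge, 120 mm long. Bystander.
- conn: Black connector box with a white cover, 44 x 62 x 30 mm, near the front right corner. Bystander.
Mind the look-alikes: they are no part of the job. Of the things shaped like the cap, the orange one is meant.

How it is judged (in metres and radians):
On the way, in this order (a step that is already met when the one before it is completed fails the run):
1. the cap is unscrewed, taken off the canister and laid on the worktop (distance between cap and canister_mouth above 0.07 m and height (world z) of cap between -0.01 and 0.03 m), for 0.2 s.
2. all three fuses lie in the blue tray (x of fuse0 in the frame of tray between -0.046 and 0.046 m and y of fuse0 in the frame of tray between -0.048 and 0.048 m and z of fuse0 in the frame of tray between 0 and 0.024 m and x of fuse1 in the frame of tray between -0.046 and 0.046 m and y of fuse1 in the frame of tray between -0.048 and 0.048 m and z of fuse1 in the frame of tray between 0 and 0.024 m and x of fuse2 in the frame of tray between -0.046 and 0.046 m and y of fuse2 in the frame of tray between -0.048 and 0.048 m and z of fuse2 in the frame of tray between 0 and 0.024 m), for 0.2 s.
At the end, for the whole second after the job is handed in: The cap is screwed down on the canister (its origin within 2 mm of the tight height and 3 mm sideways of the mouth's centre, axes within 0.06 rad), the canister is back at its rest stop (joint under 0.06 rad), all three fuses lie inside the tray's walls, below its rim, and the cap is at rest (all of step 2 and z of cap in the frame of canister_mouth between -0.003 and 0.002 m and x of cap in the frame of canister_mouth between -0.003 and 0.003 m and y of cap in the frame of canister_mouth between -0.003 and 0.003 m and angle between the z axis of cap and the z axis of canister_mouth, either way round below 0.06 rad and value of joint canister below 0.06 rad and linear speed of cap below 0.02 m/s); the robot touches nothing.
It fails at once if another thing on the worktop is shifted by more than 30 mm (distance of any of flux, reel, jig, brass_weight, tweezers, conn from where it was at the start of the episode above 0.03 m).
It fails at once if the amber bottle, the brass weight or the aluminium block is knocked over (angle between any of flux, brass_weight, jig's own z axis and vertical above 0.6 rad).
It also fails if it takes over 72 s, if anything falls off the work surface, if the arm or the gripper's body presses on something with over 40 N, if the wrist force passes 120 N, or if a joint passes its speed limit or range.

## Working session

There is one attempt and no reset: what is moved stays moved. The work goes in short steps, Python scripts to look and compute and a tool call to move; the robot and the scene stay as the last step left them, time stands still between calls to the robot, and variables do not carry over. Pictures are saved under pics/ and viewed, at most 10 in all, crops included, and the job is handed in when it is done.

Besides the shell and the picture viewer there is one more tool, called after "Request:" as name(argument=value, ...), one argument or row to a line, values as JSON. jog_arm: Moves the arm, as the interface text tells. Its arguments: {"type":"object","properties":{"commands":{"type":"array","items":{"type":"array"}}},"required":["commands"]}

```bash
ls; mkdir -p pics
python3 - <<'E'
from workcell import *
import cv2,numpy as np
print(pinch_z); o=get_obs(); print(o)
for n in("side","top"):
    d=get_image(n); cv2.imwrite(f"pics/{n}0.png",d["image"]); np.savez(f"{n}0.npz",**d); print(n,d["intrinsics"],d["eye"],d["orientation"])
E
```

```text
pics
18.700000000000003
{'t': 0.0, 'qpos': array([ 1.08601270e+00,  4.23848747e-01,  1.63069111e+00, -6.49120097e-06,
        1.08857016e+00, -1.89803846e-02]), 'qvel': array([-0.0011859 , -0.00115056,  0.00119261,  0.0006772 ,  0.00126359,
       -0.00039621]), 'joint_torque': array([ 1.37854749e-03, -5.44625759e+01, -2.73664552e+01,  6.44350913e-02,
        2.27023620e-02, -1.33688422e-04]), 'ee_pos': array([280.42335639, 557.94114087, 221.89631538]), 'orientation': array([-7.24994355e-01, -3.05640987e+00,  2.31023267e-03]), 'ft_force': array([-0.80389113,  0.79959612,  1.26746125]), 'moment': array([ 0.00816408, -0.02773626,  0.03046638]), 'grasp_force': 0.0, 'width': 87.87504118357604}
side [[386.63758284   0.         316.40007978]
 [  0.         386.63758284 204.905859  ]
 [  0.           0.           1.        ]] [ 205.99402291 -799.66351902  832.10338426] [-2.24114714  0.49801223 -0.23002994]
top [[462.18074489   0.         318.45346316]
 [  0.         462.18074489 198.24126753]
 [  0.           0.           1.        ]] [ 445.47562876  -52.20832479 1643.60212059] [-2.18777284  2.16382357 -0.05265267]
```

View pics/side0.png

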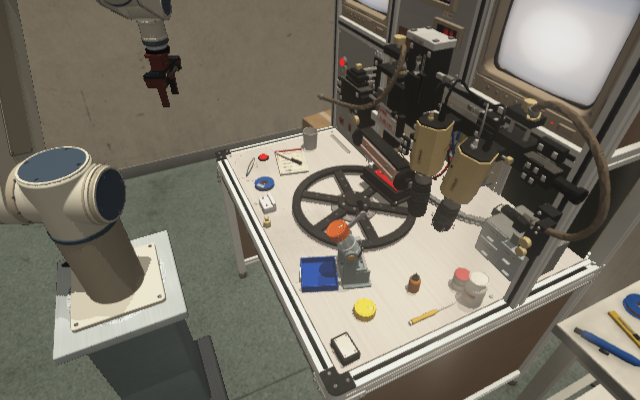

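View pics/top0.png

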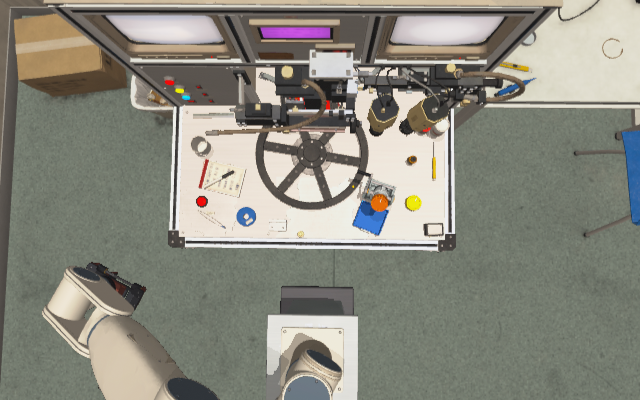

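The side view shows the orange cap at (338,231), tray at (320,273) and stand at (352,265). In the top view the cap is at (379,202), with the yellow look-alike at (414,203). Next I'll zoom in and measure.

```bash
cat > h.py <<'E'
import numpy as np,cv2
from scipy.spatial.transform import Rotation as R
def cloud(d):
    K=d["intrinsics"];z=d["z_map"].astype(float);v,u=np.mgrid[:400,:640]
    P=np.stack([(u-K[0,2])/K[0,0]*z,(v-K[1,2])/K[1,1]*z,z],-1)
    W=P@R.from_rotvec(d["orientation"]).as_matrix().T+d["eye"]; W[z==0]=np.nan
    return W
def proj(d,p):
    K=d["intrinsics"];c=(np.atleast_2d(p)-d["eye"])@R.from_rotvec(d["orientation"]).as_matrix()
    return (c/c[:,2:])@K.T
def hsv(d): return cv2.cvtColor(d["image"],cv2.COLOR_BGR2HSV).astype(int)
E
python3 - <<'E'
from h import *
for n,(x0,y0,x1,y1) in(("side",(285,195,405,285)),("top",(330,160,450,250))):
    d=np.load(n+"0.npz"); W=cloud(d);H=hsv(d)
    cv2.imwrite(f"pics/{n}c.png",cv2.resize(d["image"][y0:y1,x0:x1],None,fx=6.6,fy=6.6,interpolation=cv2.INTER_CUBIC))
    m=np.zeros((400,640),bool);m[y0:y1,x0:x1]=1
    o=m&(H[...,0]>3)&(H[...,0]<16)&(H[...,1]>180)&(H[...,2]>120)&(W[...,2]>100)
    p=W[o];print(n,"cap",o.sum(),np.median(p,0),np.nanmin(p,0),np.nanmax(p,0))
    b=m&(H[...,0]>95)&(H[...,0]<125)&(H[...,1]>150)
    q=W[b];r=cv2.minAreaRect(q[:,:2].astype(np.float32));print("tray",b.sum(),r,np.nanmin(q,0),np.nanmax(q,0))
    if n=="top":
        z=W[...,2]; np.set_printoptions(linewidth=250)
        print(z[170:225:2,350:400:2].round(0).astype(int))
        # environment heights
        print("env"); 
        for X in range(350,750,40): print(X,[ (lambda s:int(np.nanmax(s)) if len(s) else -1)(z[(abs(W[...,0]-X)<20)&(abs(W[...,1]-Y)<20)]) for Y in range(200,-600,-40)])
E
```

```text
side cap 204 [ 531.95958073 -214.05813625  178.07632353] [ 509.76697931 -239.10219339  166.29634434] [ 553.68550776 -189.69797474  191.73549109]
tray 405 ((490.6847229003906, -199.60435485839844), (99.8534927368164, 84.72276306152344), 69.77693939208984) [ 4.36505204e+02 -2.60018574e+02  4.12452789e-01] [ 525.1111766  -143.80271194   29.03935247]
top cap 214 [ 535.69583975 -212.89300563  176.63405979] [ 512.38075169 -239.01875227  161.04501267] [ 563.39506451 -187.37191238  194.02627478]
tray 671 ((493.00244140625, -199.0028839111328), (97.36316680908203, 91.94102478027344), 68.68791961669922) [ 435.09078285 -260.03466521  -12.16511991] [ 550.59275255 -139.11308581   32.21574038]
[[                   0                   -1                    0                   -1                  177                   25                   30                   31                   -5                    1                   -4
                    -2                    2                   -4                    2                  -11                   -1                    2                   -4         
[... 14691 characters left out ...]
9, 26, 24, 41, 8, 7, 9, 7, 25, 28, 30, 8, 9, 7, 37, 35, 11, -1, -1]
470 [20, 42, 41, 35, 7, 7, 9, 8, 24, 29, 21, 32, 9, 9, 8, 34, 36, 4, -1, -1]
510 [19, 13, 8, 34, 35, 33, 29, 8, 8, 28, 180, 183, 21, 23, 29, 8, 8, 4, -1, -1]
550 [8, 9, 32, 33, 36, 34, 37, 35, 34, 130, 192, 194, 135, 31, 28, 8, 10, 6, -12, -1]
590 [8, 35, 36, 31, 8, 23, 31, 31, 34, 152, 163, 150, 69, 10, 19, 12, 8, 4, -9, -1]
630 [31, 35, 29, 30, 28, 28, 33, 7, 31, 180, 179, 60, 8, 8, 9, 5, 14, 6, -8, -1]
670 [36, 32, 8, 30, 34, 34, 31, 32, 28, 35, 32, 9, 7, 53, 55, 10, 15, 6, -7, -1]
710 [35, 21, 29, 30, 41, 43, 35, 32, 30, 33, 33, 7, 6, 63, 63, 19, 16, 4, -5, -1]<stdin>:12: RuntimeWarning: invalid value encountered in cast
```

View pics/sidec.png

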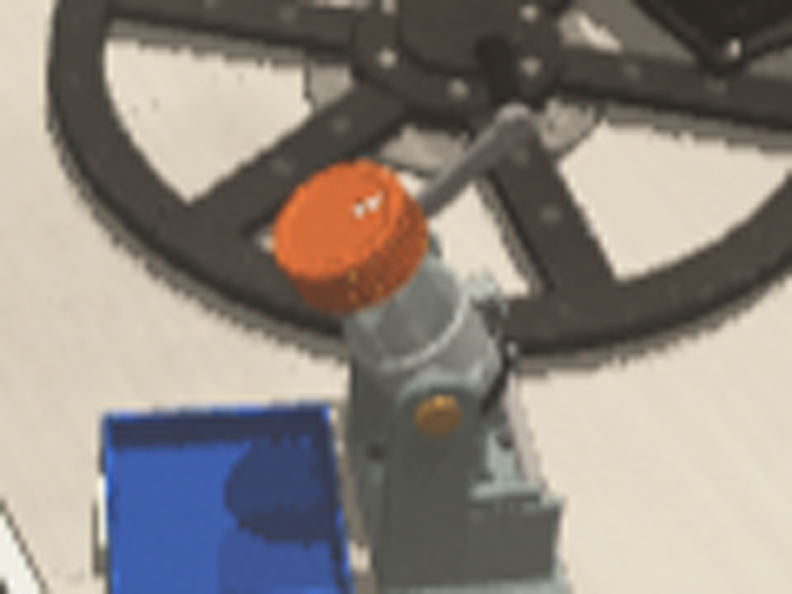

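View pics/topc.png

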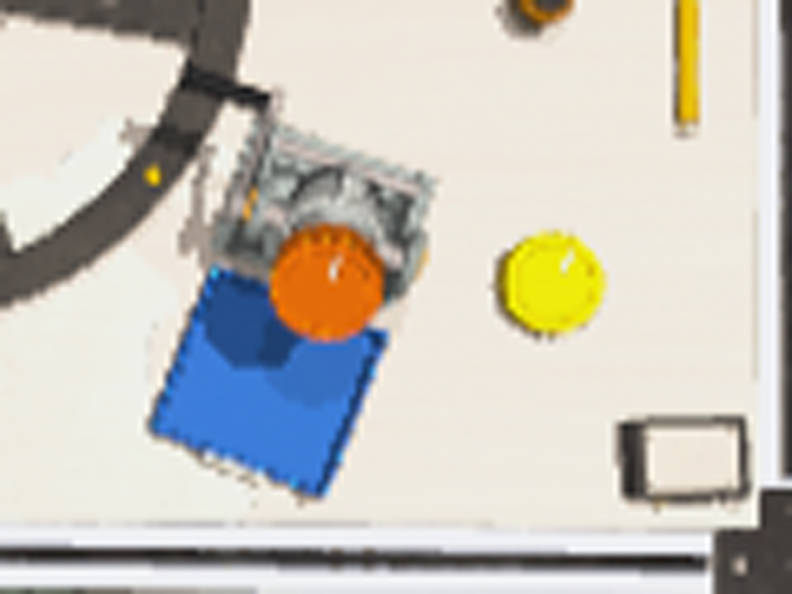

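Top view crop: the cap is around (327,283) in the crop, and the stand leans towards the robot at about -20° yaw. The lever grip is at crop (228,85), with the tray at lower left. I'll fit the stand pose from the silhouettes plus the grip depth points.

```bash
cat >> h.py <<'E'
def stand(x,y,psi):
    return np.array([x,y,0.]),R.from_euler('z',psi).as_matrix()
a_s=np.array([-np.sin(np.radians(28)),0,np.cos(np.radians(28))])
def capmodel(p,h0=-14.5,h1=9.):
    o,M=stand(*p); t=np.linspace(0,2*np.pi,60)
    ex=np.array([a_s[2],0,-a_s[0]])
    c=np.array([0,0,115.])+62*a_s
    pts=[c+27*(np.cos(t)[:,None]*ex+np.sin(t)[:,None]*np.array([0,1.,0]))+h*a_s for h in(h0,h1)]
    return np.vstack(pts)@M.T+o
def hullmask(d,pts):
    uv=proj(d,pts)[:,:2]; m=np.zeros((400,640),np.uint8)
    h=cv2.convexHull(uv.astype(np.float32)); M=cv2.moments(h); return np.array([M["m10"],M["m01"]])/M["m00"],M["m00"],h
E
python3 - <<'E'
from h import *
from scipy.optimize import least_squares
np.set_printoptions(suppress=True,precision=2)
D={n:np.load(n+"0.npz") for n in("side","top")};C={};G={}
for n,d in D.items():
    W=cloud(d);H=hsv(d);m=(H[...,0]>2)&(H[...,0]<17)&(H[...,1]>150)&(H[...,2]>60)&(W[...,2]>145)
    k,l,s,c=cv2.connectedComponentsWithStats(m.astype(np.uint8)); i=1+np.argmax(s[1:,4])
    cl=cv2.morphologyEx((l==i).astype(np.uint8),cv2.MORPH_CLOSE,np.ones((5,5)))
    v,u=np.nonzero(cl);C[n]=np.array([u.mean(),v.mean()]);A=len(u)
    g=(abs(W[...,0]-634)<35)&(abs(W[...,1]+169)<35)&(W[...,2]>150)&(W[...,2]<190)&(H[...,2]<90)
    G[n]=W[g];r=cv2.minAreaRect(W[g][:,:2].astype(np.float32)) if g.sum()>3 else None
    print(n,C[n],A,"grip",g.sum(),G[n].mean(0) if g.sum() else 0,r)
def f(p):
    r=[]
    for n,d in D.items():
        r+=list((hullmask(d,capmodel(p))[0]-C[n]))
    o,M=stand(*p)
    g=M@np.array([45,78,0])+o
    r+=list((G["top"].mean(0)-g)[:2]/5)
    return np.array(r)
s=least_squares(f,[564,-226,np.radians(-20.5)],x_scale=[1,1,.01],diff_step=1e-4)
print(s.x[:2],np.degrees(s.x[2]),s.fun,[hullmask(d,capmodel(s.x))[1] for d in D.values()])
E
```

```text
side [337.76 229.61] 352 grip 64 [ 629.48 -166.21  172.79] ((624.4703369140625, -165.73365783691406), (50.98938751220703, 24.870258331298828), 72.74752807617188)
top [379.07 202.2 ] 231 grip 45 [ 630.09 -162.62  172.28] ((629.49169921875, -163.91415405273438), (42.19768142700195, 11.18130111694336), 75.42510223388672)
[ 565.23 -221.72] -18.001162181362794 [-0.33  0.77 -0.29 -0.42 -0.41 -0.23] [420.1137533467263, 257.39889109367505]
```

Run:
```python
from h import *
from scipy.optimize import least_squares
np.set_printoptions(suppress=True,precision=2)
D={n:np.load(n+"0.npz") for n in("side","top")};C={};G={}
for n,d in D.items():
    W=cloud(d);H=hsv(d);m=(H[...,0]<18)&(H[...,1]>130)&(H[...,2]>50)
    c0=(338,230) if n=="side" else (379,202)
    v,u=np.mgrid[:400,:640]; m&=(abs(u-c0[0])<14)&(abs(v-c0[1])<14)
    k,l,s,c=cv2.connectedComponentsWithStats(m.astype(np.uint8)); i=1+np.argmax(s[1:,4])
    cl=cv2.morphologyEx((l==i).astype(np.uint8),cv2.MORPH_CLOSE,np.ones((5,5)))
    v,u=np.nonzero(cl);C[n]=np.array([u.mean(),v.mean()]);print(n,C[n],len(u),s[i])
# brass pins top view
d=D["top"];H=hsv(d);K=d["intrinsics"];Rm=R.from_rotvec(d["orientation"]).as_matrix()
P=[]
for x0,y0 in((368,191),(394,200)):
    w=H[y0-4:y0+5,x0-4:x0+5]; m=(w[...,0]>10)&(w[...,0]<28)&(w[...,1]>120)
    v,u=np.nonzero(m); print(len(u),u.mean()+x0-4,v.mean()+y0-4)
    r=Rm@[(u.mean()+x0-4-K[0,2])/K[0,0],(v.mean()+y0-4-K[1,2])/K[1,1],1]
    P.append(d["eye"]+r*(120-d["eye"][2])/r[2])
P=np.array(P);dv=P[0]-P[1];print(P,P.mean(0),np.linalg.norm(dv),"psi",np.degrees(np.arctan2(-dv[0],dv[1])))
def f(p):
    r=[]
    for n,d in D.items(): r+=list((hullmask(d,capmodel(p))[0]-C[n]))
    o,M=stand(*p)
    return np.array(r+list((np.array([630,-163])-(M@[45,78,0]+o)[:2])/8)+list((P.mean(0)[:2]-p[:2])/8)+[(np.degrees(np.arctan2(-dv[0],dv[1]))-np.degrees(p[2]))/3])
s=least_squares(f,[564,-226,np.radians(-20.5)],x_scale=[1,1,.01],diff_step=1e-4)
print(s.x[:2],np.degrees(s.x[2]),s.fun,[hullmask(d,capmodel(s.x))[1] for d in D.values()])
```

```text
side [337.4  230.22] 403 [326 219  24  23 396]
top [379.   202.07] 240 [371 194  17  17 236]
5 367.6 190.0
0 nan nan
[[ 580.29 -181.4   120.  ]
 [    nan     nan     nan]] [nan nan nan] nan psi nan<stdin>:17: RuntimeWarning: Mean of empty slice.
  ret = ret.dtype.type(ret / rcount)
<stdin>:18: RuntimeWarning: Mean of empty slice.
Traceback (most recent call last):
ValueError: Residuals are not finite in the initial point.
```

Run:
```python
from h import *
from scipy.optimize import least_squares
np.set_printoptions(suppress=True,precision=2)
D={n:np.load(n+"0.npz") for n in("side","top")}
C={"side":np.array([337.4,230.22]),"top":np.array([379.,202.07])}
d=D["top"];K=d["intrinsics"];Rm=R.from_rotvec(d["orientation"]).as_matrix()
def ray(cx,cy,z):
    u=(cx+.5)/6.6-.5+330;v=(cy+.5)/6.6-.5+160
    r=Rm@[(u-K[0,2])/K[0,0],(v-K[1,2])/K[1,1],1]; return d["eye"]+r*(z-d["eye"][2])/r[2]
def ang(A,B): dv=A-B; return np.degrees(np.arctan2(-dv[0],dv[1]))
P=[ray(250,203,117),ray(422,262,117)];print(P,ang(*P),"base",ang(ray(272,125,65),ray(435,180,65)),"tray far",ang(ray(150,428,24),ray(322,495,24)), ang(ray(213,268,24),ray(385,333,24)))
mid=(P[0]+P[1])/2; pa=-19
def f(p):
    r=[]
    for n,dd in D.items(): r+=list((hullmask(dd,capmodel(p))[0]-C[n]))
    o,M=stand(*p)
    return np.array(r+list((np.array([630,-163])-(M@[45,78,0]+o)[:2])/6)+list((mid[:2]-p[:2])/6)+[(pa-np.degrees(p[2]))/2])
s=least_squares(f,[564,-226,np.radians(-20.5)],x_scale=[1,1,.01],diff_step=1e-4)
print(s.x[:2],np.degrees(s.x[2]),s.fun,[hullmask(d,capmodel(s.x))[1] for d in D.values()])
```

```text
[array([ 579.45, -181.18,  117.  ]), array([ 550.69, -267.14,  117.  ])] -18.4969777804801 base -18.27147846808655 tray far -20.658305181664588 -20.218234127534807
[ 564.53 -222.51] -18.814813949454884 [-0.11  0.34 -0.09 -0.1  -0.38  0.03  0.09 -0.28 -0.09] [419.7075984007679, 257.3981669121422]
```

```bash
cat >> h.py <<'E'
from workcell import get_obs
HX,HY,PSI=564.5,-222.5,np.radians(-18.7)
O,M=stand(HX,HY,PSI)
A=M@a_s
CAPTOP=O+[0,0,115]+71*A
def capR(th): # tool orientation on canister, j6~th deg
    y=M@np.array([a_s[2],0,-a_s[0]]); z=-A; x=np.cross(y,z)
    return R.from_matrix(np.stack([x,y,z],1))*R.from_euler('z',th,degrees=True)
def tiltR(th,t): # tool in the stand's xz plane leaning t deg towards robot
    y=M@np.array([np.cos(np.radians(t)),0,np.sin(np.radians(t))]); z=M@np.array([np.sin(np.radians(t)),0,-np.cos(np.radians(t))])
    return R.from_matrix(np.stack([np.cross(y,z),y,z],1))*R.from_euler('z',th,degrees=True)
def cur():
    o=get_obs(); return o["ee_pos"],R.from_rotvec(o["orientation"]),o
def plan(p,r):
    """shift in tool axes (mm; do it first) and turn in tool axes (deg)"""
    c,q,o=cur(); print("t%.2f"%o["t"],"q",o["qpos"].round(2),"p",c.round(1),"w %.1f"%o["width"],"F",o["ft_force"].round(1))
    print("shift/100mm",(q.inv().apply(p-c)/100).round(4),"turn/45deg",((q.inv()*r).as_rotvec(degrees=True)/45).round(4),"shift after turn",(r.inv().apply(p-c)/100).round(4))
E
python3 - <<'E'
from h import *
print(CAPTOP,A); plan(CAPTOP+50*A,capR(90))
E
```

```text
[ 532.92713145 -211.8131736   177.68927909] [-0.44468829  0.15051868  0.88294759]
t0.10 q [ 1.09  0.42  1.63 -0.    1.09 -0.02] p [280.5 558.  222. ] w 87.7 F [0.  0.8 0.2]
shift/100mm [-5.4806 -5.7767  0.0094] turn/45deg [-0.9262  0.0671  3.7139] shift after turn [4.0826 6.4822 2.1727]
```

Request:
jog_arm(
  commands=[
    [1,[-0.274,-0.289,0],[0,0,0]],
    [1,[-0.274,-0.289,0],[0,0,0]],
    [1,[-0.274,-0.289,0],[0,0,0]],
    [1,[-0.274,-0.289,0],[0,0,0]],
    [1,[-0.274,-0.289,0],[0,0,0]],
    [1,[-0.274,-0.289,0],[0,0,0]],
    [1,[-0.274,-0.289,0],[0,0,0]],
    [1,[-0.274,-0.289,0],[0,0,0]],
    [1,[-0.274,-0.289,0],[0,0,0]],
    [1,[-0.274,-0.289,0],[0,0,0]],
  ],
)

```text
t: 1.1
ee_pos: [395.7, 175.6, 222.6]
orientation: [-0.725, -3.057, 0.0]
ft_force: [0.4, -0.3, 0.1]
width: 87.9
grasp_force: 0.0
```

Request:
jog_arm(
  commands=[
    [1,[-0.274,-0.289,0],[0,0,0]],
    [1,[-0.274,-0.289,0],[0,0,0]],
    [1,[-0.274,-0.289,0],[0,0,0]],
    [1,[-0.274,-0.289,0],[0,0,0]],
    [1,[-0.274,-0.289,0],[0,0,0]],
    [1,[-0.274,-0.289,0],[0,0,0]],
    [1,[-0.274,-0.289,0],[0,0,0]],
    [1,[-0.274,-0.289,0],[0,0,0]],
    [1,[-0.274,-0.289,0],[0,0,0]],
    [1,[-0.274,-0.289,0],[0,0,0]],
  ],
)

```text
t: 2.1
ee_pos: [510.7, -205.8, 222.4]
orientation: [-0.725, -3.056, -0.0]
ft_force: [0.2, 1.1, -0.3]
width: 88.0
grasp_force: 0.0
```

Run:
```python
from h import *
plan(CAPTOP+50*A,capR(90))
```

```text
t2.10 q [-0.4   0.32  1.8   0.    1.03 -1.51] p [ 510.7 -205.8  222.4] w 88.0 F [ 0.2  1.1 -0.3]
shift/100mm [0.0067 0.0134 0.0058] turn/45deg [-0.9267  0.0646  3.7129] shift after turn [-0.0069 -0.0142  0.0029]
```

Request:
jog_arm(
  commands=[
    [1,[0.006,0.013,0.006],[-0.042,0.003,0.169]],
    [1,[0,0,0],[-0.042,0.003,0.169]],
    [1,[0,0,0],[-0.042,0.003,0.169]],
    [1,[0,0,0],[-0.042,0.003,0.169]],
    [1,[0,0,0],[-0.042,0.003,0.169]],
    [1,[0,0,0],[-0.042,0.003,0.169]],
    [1,[0,0,0],[-0.042,0.003,0.169]],
    [1,[0,0,0],[-0.042,0.003,0.169]],
    [1,[0,0,0],[-0.042,0.003,0.169]],
    [1,[0,0,0],[-0.042,0.003,0.169]],
  ],
)

```text
t: 3.1
ee_pos: [510.5, -202.7, 221.8]
orientation: [2.405, 1.888, 0.468]
ft_force: [-0.1, 1.0, -0.0]
width: 87.8
grasp_force: 0.0
```

Request:
jog_arm(
  commands=[
    [1,[0,0,0],[-0.042,0.003,0.169]],
    [1,[0,0,0],[-0.042,0.003,0.169]],
    [1,[0,0,0],[-0.042,0.003,0.169]],
    [1,[0,0,0],[-0.042,0.003,0.169]],
    [1,[0,0,0],[-0.042,0.003,0.169]],
    [1,[0,0,0],[-0.042,0.003,0.169]],
    [1,[0,0,0],[-0.042,0.003,0.169]],
    [1,[0,0,0],[-0.042,0.003,0.169]],
    [1,[0,0,0],[-0.042,0.003,0.169]],
    [1,[0,0,0],[-0.042,0.003,0.169]],
  ],
)

```text
t: 4.1
ee_pos: [510.3, -202.6, 221.8]
orientation: [2.98, -0.08, 0.717]
ft_force: [-0.2, -0.7, -0.4]
width: 87.8
grasp_force: 0.0
```

Request:
jog_arm(
  commands=[
    [1,[0,0,0],[-0.042,0.003,0.169]],
    [1,[0,0,0],[-0.042,0.003,0.169]],
    [1,[0,0,0],[0,0,0]],
  ],
)

```text
t: 4.4
ee_pos: [510.4, -202.0, 221.7]
orientation: [2.942, -0.452, 0.727]
ft_force: [-0.6, -0.3, 0.4]
width: 87.8
grasp_force: 0.0
```

Run:
```python
from h import *
plan(CAPTOP-20*A,capR(90))
```

```text
t4.40 q [-0.43  0.15  2.12  0.14  0.39  1.33] p [ 510.4 -202.   221.7] w 87.8 F [-0.6 -0.3  0.4]
shift/100mm [0.0118 0.025  0.7032] turn/45deg [-0.0076  0.0044  0.0259] shift after turn [0.0098 0.0206 0.7034]
```

Request:
jog_arm(
  commands=[
    [1,[0.01,0.022,0],[-0.008,0.004,0.026]],
    [1,[0,0,0.14],[0,0,0]],
    [1,[0,0,0.14],[0,0,0]],
    [1,[0,0,0.14],[0,0,0]],
    [1,[0,0,0.14],[0,0,0]],
    [1,[0,0,0.14],[0,0,0]],
    [1,[0,0,0],[0,0,0]],
  ],
)

```text
t: 5.1
ee_pos: [541.6, -215.7, 159.0]
orientation: [2.936, -0.477, 0.728]
ft_force: [0.2, 0.2, 0.3]
width: 87.6
grasp_force: 0.0
```

Run:
```python
from h import *
plan(CAPTOP-20*A,capR(90))
from workcell import get_image
d=get_image("top");cv2.imwrite("pics/t1.png",cv2.resize(d["image"][160:250,330:450],None,fx=6.6,fy=6.6,interpolation=cv2.INTER_CUBIC))
```

```text
t5.10 q [-0.42  0.32  2.1   0.19  0.24  1.3 ] p [ 541.6 -215.7  159. ] w 87.6 F [0.2 0.2 0.3]
shift/100mm [ 0.0047 -0.009  -0.0094] turn/45deg [-0.      0.0031  0.0054] shift after turn [ 0.0046 -0.009  -0.0093]
```

Request:
jog_arm(
  commands=[
    [-1,[0,0,0],[0,0,0]],
    [-1,[0,0,0],[0,0,0]],
    [-1,[0,0,0],[0,0,0]],
    [-1,[0,0,0],[0,0,0]],
    [-1,[0,0,0],[0,0,0]],
  ],
)

```text
t: 5.65
ee_pos: [542.0, -215.7, 161.0]
orientation: [2.934, -0.482, 0.733]
ft_force: [-2.7, -0.1, 2.5]
width: 53.5
grasp_force: 30.0
```

Run:
```python
from h import *
plan(CAPTOP-20*A,capR(90)); c,q,o=cur(); print("Ftool",q.inv().apply(o["ft_force"]),q.inv().apply(o["moment"]),o["grasp_force"])
```

```text
t5.65 q [-0.42  0.31  2.1   0.19  0.24  1.3 ] p [ 542.  -215.7  161. ] w 53.5 F [-2.7 -0.1  2.5]
shift/100mm [-0.0087 -0.0078  0.0068] turn/45deg [ 0.0007 -0.0013  0.0011] shift after turn [-0.0087 -0.0078  0.0068]
Ftool [-1.06447457  0.92763981 -3.36740444] [-0.10100347 -0.35529776 -0.04401694] 30.001351164537482
```

Request:
jog_arm(
  commands=[
    [-1,[0,0,-0.004],[0,0,-0.16]],
    [-1,[0,0,-0.0036],[0,0,-0.16]],
    [-1,[0,0,-0.0036],[0,0,-0.16]],
    [-1,[0,0,-0.0036],[0,0,-0.16]],
    [-1,[0,0,-0.0036],[0,0,-0.16]],
    [-1,[0,0,-0.0036],[0,0,-0.16]],
  ],
)

```text
t: 6.25
ee_pos: [540.9, -215.3, 162.7]
orientation: [2.76, 0.608, 0.603]
ft_force: [0.2, -0.5, -0.1]
width: 53.2
grasp_force: 30.0
```

```bash
cat >> h.py <<'E'
def ft():
    c,q,o=cur(); print("Ftool",q.inv().apply(o["ft_force"]).round(2),"Mtool",q.inv().apply(o["moment"]).round(3),o["grasp_force"])
E
python3 - <<'E'
from h import *
plan(CAPTOP-18*A,capR(90-45)); ft()
E
```

```text
t6.25 q [-0.42  0.31  2.1   0.18  0.25  0.55] p [ 540.9 -215.3  162.7] w 53.2 F [ 0.2 -0.5 -0.1]
shift/100mm [ 0.0009 -0.0094  0.0068] turn/45deg [ 0.0008  0.0001 -0.0324] shift after turn [ 0.0012 -0.0093  0.0068]
Ftool [-0.14  0.47  0.25] Mtool [ 0.19  -0.346 -0.047] 29.997397137922235
```

Request:
jog_arm(
  commands=[
    [-1,[0,0,-0.0036],[0,0,-0.16]],
    [-1,[0,0,-0.0036],[0,0,-0.16]],
    [-1,[0,0,-0.0036],[0,0,-0.16]],
    [-1,[0,0,-0.0036],[0,0,-0.16]],
    [-1,[0,0,-0.0036],[0,0,-0.16]],
    [-1,[0,0,-0.0036],[0,0,-0.16]],
    [-1,[0,0,-0.0036],[0,0,-0.16]],
    [-1,[0,0,-0.0036],[0,0,-0.16]],
    [-1,[0,0,-0.0036],[0,0,-0.16]],
  ],
)

```text
t: 7.15
ee_pos: [539.4, -214.6, 165.4]
orientation: [1.907, 1.895, 0.299]
ft_force: [-0.6, -0.1, -0.8]
width: 53.5
grasp_force: 30.0
```

Run:
```python
from h import *
plan(CAPTOP-14.6*A,capR(90-108)); ft()
```

```text
t7.15 q [-0.42  0.3   2.1   0.18  0.25 -0.58] p [ 539.4 -214.6  165.4] w 53.5 F [-0.6 -0.1 -0.8]
shift/100mm [ 0.007  -0.0023  0.0049] turn/45deg [-0.      0.0004  0.0076] shift after turn [ 0.007  -0.0023  0.0049]
Ftool [-0.01 -0.9   0.42] Mtool [ 0.299  0.173 -0.064] 29.997510031680577
```

Request:
jog_arm(
  commands=[
    [-1,[0,0,-0.0036],[0,0,-0.16]],
    [-1,[0,0,-0.0036],[0,0,-0.16]],
    [-1,[0,0,-0.0036],[0,0,-0.16]],
    [-1,[0,0,-0.0036],[0,0,-0.16]],
    [-1,[0,0,-0.0036],[0,0,-0.16]],
    [-1,[0,0,-0.0036],[0,0,-0.16]],
    [-1,[0,0,-0.0036],[0,0,-0.16]],
    [-1,[0,0,-0.0036],[0,0,-0.16]],
    [-1,[0,0,-0.0036],[0,0,-0.16]],
    [-1,[0,0,-0.0036],[0,0,-0.16]],
  ],
)

```text
t: 8.15
ee_pos: [537.8, -214.2, 168.6]
orientation: [0.424, 2.623, -0.11]
ft_force: [-1.0, 0.6, 0.4]
width: 53.3
grasp_force: 30.0
```

Request:
jog_arm(
  commands=[
    [-1,[0,0,0],[0,0,0]],
    [-1,[0,0,0],[0,0,0]],
  ],
)

```text
t: 8.35
ee_pos: [537.8, -214.2, 168.6]
orientation: [0.435, 2.621, -0.107]
ft_force: [0.2, 0.1, 0.6]
width: 53.6
grasp_force: 30.0
```

Run:
```python
from h import *
plan(CAPTOP-10.5*A,capR(90-180)); ft(); c,q,o=cur(); np.savez("off.npz",p=c,r=q.as_rotvec())
```

```text
t8.35 q [-0.42  0.29  2.11  0.18  0.26 -1.83] p [ 537.8 -214.2  168.6] w 53.6 F [0.2 0.1 0.6]
shift/100mm [ 0.005   0.0074 -0.0005] turn/45deg [-0.0006  0.0003 -0.0034] shift after turn [ 0.005   0.0074 -0.0005]
Ftool [-0.38  0.19 -0.49] Mtool [ 0.041  0.35  -0.051] 29.999915437074378
```

Request:
jog_arm(
  commands=[
    [-1,[0,0,-0.08],[0,0,0]],
    [-1,[0,0,-0.15],[0,0,0]],
    [-1,[0,0,-0.2],[0,0,0]],
    [-1,[0,0,-0.2],[0,0,0]],
  ],
)

```text
t: 8.75
ee_pos: [509.3, -204.6, 225.0]
orientation: [0.434, 2.622, -0.108]
ft_force: [-0.2, -0.5, 1.0]
width: 53.2
grasp_force: 30.0
```

Run:
```python
from h import *
plan(np.array([455,-35,60.]),tiltR(-90,0)); ft()
from workcell import get_image
d=get_image("side");cv2.imwrite("pics/s1.png",cv2.resize(d["image"][175:285,265:405],None,fx=5.5,fy=5.5,interpolation=cv2.INTER_CUBIC))
```

```text
t8.75 q [-0.43  0.15  2.12  0.13  0.39 -1.78] p [ 509.3 -204.6  225. ] w 53.2 F [-0.2 -0.5  1. ]
shift/100mm [1.7108 1.4307 0.9592] turn/45deg [-4.000e-04  6.223e-01 -1.900e-03] shift after turn [1.058  1.4324 1.6501]
Ftool [-0.47 -0.55 -0.94] Mtool [ 0.018  0.24  -0.003] 30.00006192654837
```

View pics/s1.png

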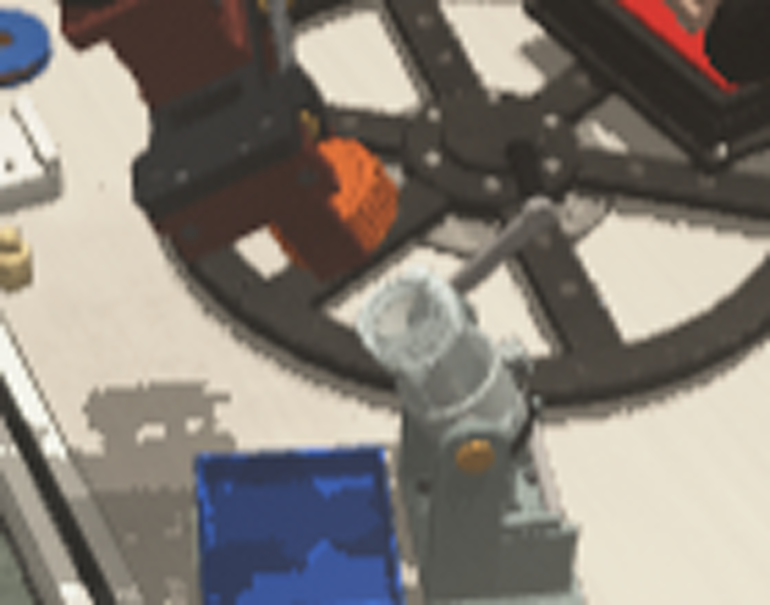

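Cap is off (crop (345,210)) and the canister mouth is open at (400,310). Next I'll lay the cap down.

Request:
jog_arm(
  commands=[
    [-1,[0,0,0],[0,0.1556,0]],
    [-1,[0,0,0],[0,0.1556,0]],
    [-1,[0,0,0],[0,0.1556,0]],
    [-1,[0,0,0],[0,0.1556,0]],
    [-1,[0.176,0.239,0.275],[0,0,0]],
    [-1,[0.176,0.239,0.275],[0,0,0]],
    [-1,[0.176,0.239,0.275],[0,0,0]],
    [-1,[0.176,0.239,0.275],[0,0,0]],
    [-1,[0.176,0.239,0.275],[0,0,0]],
    [-1,[0.176,0.239,0.275],[0,0,0]],
  ],
)

```text
t: 9.8
ee_pos: [455.8, -34.3, 58.3]
orientation: [0.513, 3.098, -0.001]
ft_force: [0.8, 0.6, -0.4]
width: 53.4
grasp_force: 30.0
```

Request:
jog_arm(
  commands=[
    [-1,[0,0,0.2],[0,0,0]],
    [-1,[0,0,0.2],[0,0,0]],
    [-1,[0,0,0.05],[0,0,0]],
    [-1,[0,0,0],[0,0,0]],
  ],
)

```text
t: 10.2
ee_pos: [455.5, -35.3, 13.6]
orientation: [-0.511, -3.099, 0.001]
ft_force: [0.5, 0.3, 0.6]
width: 53.6
grasp_force: 30.0
```

Run:
```python
from h import *
plan(np.array([455,-35,4.]),tiltR(-90,0)); ft()
```

```text
t10.20 q [-0.1   0.56  2.1  -0.    0.48 -1.35] p [455.5 -35.3  13.6] w 53.6 F [0.5 0.3 0.6]
shift/100mm [0.0057 0.0009 0.0964] turn/45deg [-0.0013 -0.0012 -0.0007] shift after turn [0.0058 0.0008 0.0963]
Ftool [-0.35  0.38 -0.6 ] Mtool [-0.035  0.056 -0.029] 29.999831906170584
```

Request:
jog_arm(
  commands=[
    [-1,[0,0,0.03],[0,0,0]],
    [-1,[0,0,0.03],[0,0,0]],
    [-1,[0,0,0.015],[0,0,0]],
    [-1,[0,0,0],[0,0,0]],
  ],
)

```text
t: 10.6
ee_pos: [456.0, -35.4, 6.8]
orientation: [0.51, 3.099, -0.001]
ft_force: [-0.8, -0.1, -0.5]
width: 53.6
grasp_force: 30.0
```

Request:
jog_arm(
  commands=[
    [-1,[0,0,0.015],[0,0,0]],
    [-1,[0,0,0],[0,0,0]],
  ],
)

```text
t: 10.8
ee_pos: [455.9, -35.3, 5.1]
orientation: [0.51, 3.1, -0.001]
ft_force: [-0.2, 0.4, 0.3]
width: 53.2
grasp_force: 30.0
```

Request:
jog_arm(
  commands=[
    [-1,[0,0,0.01],[0,0,0]],
    [-1,[0,0,0],[0,0,0]],
  ],
)

```text
t: 11.0
ee_pos: [455.9, -35.3, 4.2]
orientation: [0.51, 3.1, -0.001]
ft_force: [-0.2, -0.3, 2.8]
width: 53.1
grasp_force: 30.0
```

Request:
jog_arm(
  commands=[
    [0.7,[0,0,0],[0,0,0]],
    [0.7,[0,0,0],[0,0,0]],
    [0.7,[0,0,0],[0,0,0]],
    [0.7,[0,0,0],[0,0,0]],
  ],
)

```text
t: 11.4
ee_pos: [455.8, -35.3, 4.1]
orientation: [0.51, 3.1, -0.001]
ft_force: [0.1, -0.6, -0.2]
width: 74.9
grasp_force: 0.0
```

Run:
```python
from h import *
c,q,o=cur(); np.savez("laid.npz",p=c,r=q.as_rotvec())
H=np.array([HX,HY,115])
def rod(deg): d=np.radians(deg); return H+M@np.array([-70*np.sin(d),80,70*np.cos(d)])
r=tiltR(0,0)
for th in(0,180): print(th); plan(rod(-40)+[0,0,-12],tiltR(th,0))
print(rod(-40),rod(77))
```

```text
0
t11.40 q [-0.1   0.58  2.1  -0.    0.46 -1.35] p [455.8 -35.3   4.1] w 74.9 F [ 0.1 -0.6 -0.2]
shift/100mm [-2.0801 -0.6264 -1.5244] turn/45deg [-5.0000e-04  1.0000e-03  2.0002e+00] shift after turn [-0.6248  2.0799 -1.5253]
180
t11.40 q [-0.1   0.58  2.1  -0.    0.46 -1.35] p [455.8 -35.3   4.1] w 74.9 F [ 0.1 -0.6 -0.2]
shift/100mm [-2.0801 -0.6264 -1.5244] turn/45deg [-1.0000e-03 -5.0000e-04 -1.9998e+00] shift after turn [ 0.6248 -2.0799 -1.5253]
[ 632.76889137 -161.14920183  168.62311102] [ 525.54370547 -124.85547875  130.7465738 ]
```

Run:
```python
from h import *
H=np.array([HX,HY,115])
def rod(deg,y=78): d=np.radians(deg); return H+M@np.array([-70*np.sin(d),y,70*np.cos(d)])
for n in("side","top"):
    d=np.load(n+"0.npz"); print(n,[proj(d,rod(-40,y))[0,:2].round(1) for y in(58,98)])
    W=cloud(d); L=(W-np.array([HX,HY,0]))@M
    s=(W[...,2]>60)&(L[...,1]>46)&(L[...,1]<250)&(abs(L[...,0])<130)
    P=L[s]; print(len(P)); 
    for y in range(45,250,10):
        q=P[(P[:,1]>=y)&(P[:,1]<y+10)]
        if len(q): print(y,len(q),"x",np.percentile(q[:,0],[5,50,95]).round(),"z",np.percentile(q[:,2],[5,50,95]).round())
```

```text
side [array([361.9, 212.1]), array([358.8, 202. ])]
213
45 108 x [12. 31. 49.] z [133. 156. 176.]
55 11 x [40. 45. 50.] z [173. 176. 176.]
65 12 x [40. 43. 48.] z [171. 175. 177.]
75 12 x [39. 43. 48.] z [171. 175. 177.]
85 14 x [40. 44. 49.] z [171. 176. 178.]
95 6 x [40. 45. 50.] z [171. 174. 177.]
235 19 x [125. 129. 130.] z [177. 405. 421.]
245 31 x [121. 126. 130.] z [180. 404. 423.]
top [array([369.1, 174.6]), array([357.3, 170.5])]
131
45 46 x [-8. 17. 45.] z [117. 146. 178.]
55 12 x [38. 43. 48.] z [162. 170. 177.]
65 12 x [38. 42. 48.] z [168. 171. 176.]
75 12 x [38. 42. 47.] z [168. 172. 178.]
85 11 x [38. 42. 47.] z [170. 173. 177.]
95 4 x [37. 42. 46.] z [167. 171. 176.]
225 1 x [129. 129. 129.] z [175. 175. 175.]
235 14 x [124. 127. 130.] z [170. 405. 427.]
245 19 x [120. 125. 129.] z [170. 408. 425.]
```

Request:
jog_arm(
  commands=[
    [0.7,[0,0,-0.1],[0,0,0]],
    [0.7,[0,0,-0.4],[0,0,0]],
    [0.7,[0,0,-0.5],[0,0,0]],
    [0.7,[0,0,-0.5],[0,0,0]],
    [0.7,[0,0,-0.5],[0,0,0]],
    [0.4,[0,0,0],[0,0,0]],
  ],
)

```text
t: 12.0
ee_pos: [459.7, -35.5, 211.0]
orientation: [0.508, 3.087, 0.0]
ft_force: [-0.7, -0.3, 0.3]
width: 69.6
grasp_force: 0.0
```

```bash
cat >> h.py <<'E'
H=np.array([HX,HY,115])
def rod(deg,y=84): d=np.radians(deg); return H+M@np.array([-70*np.sin(d),y,70*np.cos(d)])
LR=tiltR(0,15); LZ=LR.as_matrix()[:,2]
E
python3 - <<'E'
from h import *
plan(rod(-40)+14*LZ+[0,0,45],LR)
E
```

```text
t12.00 q [-0.1   0.19  2.   -0.    0.94 -1.35] p [459.7 -35.5 211. ] w 69.6 F [-0.7 -0.3  0.3]
shift/100mm [-2.0769 -0.5959  0.1335] turn/45deg [-0.247  -0.2512  1.9886] shift after turn [-0.5952  1.9796  0.6428]
```

Request:
jog_arm(
  commands=[
    [0.3,[0,0,0],[-0.0206,-0.0209,0.1657]],
    [0.3,[0,0,0],[-0.0206,-0.0209,0.1657]],
    [0.3,[0,0,0],[-0.0206,-0.0209,0.1657]],
    [0.3,[0,0,0],[-0.0206,-0.0209,0.1657]],
    [0.3,[0,0,0],[-0.0206,-0.0209,0.1657]],
    [0.3,[0,0,0],[-0.0206,-0.0209,0.1657]],
    [0.3,[0,0,0],[-0.0206,-0.0209,0.1657]],
    [0.3,[0,0,0],[-0.0206,-0.0209,0.1657]],
    [0.3,[0,0,0],[-0.0206,-0.0209,0.1657]],
    [0.3,[0,0,0],[-0.0206,-0.0209,0.1657]],
  ],
)

```text
t: 13.0
ee_pos: [455.0, -35.1, 203.7]
orientation: [2.163, 2.022, 0.183]
ft_force: [0.5, 0.4, -0.6]
width: 57.1
grasp_force: 0.0
```

Request:
jog_arm(
  commands=[
    [0.3,[0,0,0],[-0.0206,-0.0209,0.1657]],
    [0.3,[0,0,0],[-0.0206,-0.0209,0.1657]],
    [0.3,[-0.119,0.396,0.1286],[0,0,0]],
    [0.3,[-0.119,0.396,0.1286],[0,0,0]],
    [0.3,[-0.119,0.396,0.1286],[0,0,0]],
    [0.3,[-0.119,0.396,0.1286],[0,0,0]],
    [0.3,[-0.119,0.396,0.1286],[0,0,0]],
    [0.3,[0,0,0],[0,0,0]],
  ],
)

```text
t: 13.8
ee_pos: [636.8, -160.7, 190.2]
orientation: [2.381, 1.705, 0.212]
ft_force: [0.2, 0.5, 0.3]
width: 57.0
grasp_force: 0.0
```

Run:
```python
from h import *
plan(rod(-40)+14*LZ,LR)
```

```text
t13.80 q [-0.26  0.41  1.76 -0.03  0.72  0.09] p [ 636.8 -160.7  190.2] w 57.0 F [0.2 0.5 0.3]
shift/100mm [ 0.0243 -0.0874  0.3394] turn/45deg [-0.0133  0.0038 -0.0011] shift after turn [ 0.0233 -0.0909  0.3385]
```

Request:
jog_arm(
  commands=[
    [0.3,[0.024,-0.088,0],[-0.013,0.004,0]],
    [0.3,[0,0,0.17],[0,0,0]],
    [0.3,[0,0,0.17],[0,0,0]],
    [-1,[0,0,0],[0,0,0]],
    [-1,[0,0,0],[0,0,0]],
    [-1,[0,0,0],[0,0,0]],
    [-1,[0,0,0],[0,0,0]],
    [-1,[0,0,0],[0,0,0]],
    [-1,[0,0,0],[0,0,0]],
  ],
)

```text
t: 14.7
ee_pos: [636.2, -156.3, 157.2]
orientation: [2.371, 1.702, 0.227]
ft_force: [6.1, -3.0, 2.9]
width: 12.5
grasp_force: 3.6
```

Run:
```python
from h import *
plan(rod(-40)+14*LZ,LR); ft()
```

```text
t14.70 q [-0.25  0.45  1.8  -0.03  0.63  0.1 ] p [ 636.2 -156.3  157.2] w 12.5 F [ 6.1 -3.   2.9]
shift/100mm [-0.0167  0.0127  0.0248] turn/45deg [ 0.003  -0.0013  0.0011] shift after turn [-0.0167  0.0127  0.0248]
Ftool [-0.89  7.27 -1.03] Mtool [-1.122 -0.153 -0.011] 3.626270815730095
```

Run:
```python
import numpy as np
f=np.radians(np.linspace(-55,62,19)); y=-.7*np.sin(f); z=-.7*np.cos(f)
print([[round(a,3),round(b,3)] for a,b in zip(np.diff(y),np.diff(z))])
```

```text
[[np.float64(-0.049), np.float64(-0.062)], [np.float64(-0.056), np.float64(-0.056)], [np.float64(-0.062), np.float64(-0.05)], [np.float64(-0.067), np.float64(-0.042)], [np.float64(-0.071), np.float64(-0.034)], [np.float64(-0.075), np.float64(-0.026)], [np.float64(-0.077), np.float64(-0.018)], [np.float64(-0.079), np.float64(-0.009)], [np.float64(-0.079), np.float64(0.0)], [np.float64(-0.079), np.float64(0.009)], [np.float64(-0.077), np.float64(0.018)], [np.float64(-0.075), np.float64(0.027)], [np.float64(-0.071), np.float64(0.035)], [np.float64(-0.067), np.float64(0.043)], [np.float64(-0.061), np.float64(0.05)], [np.float64(-0.055), np.float64(0.057)], [np.float64(-0.049), np.float64(0.063)], [np.float64(-0.041), np.float64(0.068)]]
```

Request:
jog_arm(
  commands=[
    [-1,[0,0,0],[0,0,0]],
    [-1,[0,0,0],[0,0,0]],
  ],
)

```text
t: 14.9
ee_pos: [636.6, -156.5, 157.4]
orientation: [2.371, 1.702, 0.227]
ft_force: [4.9, -2.3, 1.8]
width: 11.1
grasp_force: 30.0
```

Request:
jog_arm(
  commands=[
    [-1,[0,-0.049,-0.062],[0,0,0]],
    [-1,[0,-0.056,-0.056],[0,0,0]],
    [-1,[0,-0.062,-0.05],[0,0,0]],
    [-1,[0,-0.067,-0.042],[0,0,0]],
    [-1,[0,-0.071,-0.034],[0,0,0]],
    [-1,[0,-0.075,-0.026],[0,0,0]],
    [-1,[0,-0.077,-0.018],[0,0,0]],
    [-1,[0,-0.079,-0.009],[0,0,0]],
    [-1,[0,-0.079,0],[0,0,0]],
  ],
)

```text
t: 15.8
ee_pos: [577.0, -136.2, 174.0]
orientation: [2.363, 1.697, 0.236]
ft_force: [5.2, -3.1, 14.9]
width: 11.3
grasp_force: 30.0
```

Run:
```python
from h import *
plan(rod(18.5)+14*LZ,LR); ft()
```

```text
t15.80 q [-0.24  0.34  1.93 -0.04  0.6   0.11] p [ 577.  -136.2  174. ] w 11.3 F [ 5.2 -3.1 14.9]
shift/100mm [-0.0178 -0.0428  0.0522] turn/45deg [ 0.0168 -0.0021  0.0013] shift after turn [-0.0177 -0.0421  0.0528]
Ftool [ -1.27   9.7  -12.7 ] Mtool [-1.793 -0.23  -0.132] 30.04209190607071
```

Request:
jog_arm(
  commands=[
    [-1,[0,-0.079,0.009],[0,0,0]],
    [-1,[0,-0.077,0.018],[0,0,0]],
    [-1,[0,-0.075,0.027],[0,0,0]],
    [-1,[0,-0.071,0.035],[0,0,0]],
    [-1,[0,-0.067,0.043],[0,0,0]],
    [-1,[0,-0.061,0.05],[0,0,0]],
    [-1,[0,-0.055,0.057],[0,0,0]],
  ],
)

```text
t: 16.5
ee_pos: [535.7, -122.0, 135.6]
orientation: [2.368, 1.701, 0.231]
ft_force: [4.2, -1.0, 8.2]
width: 11.4
grasp_force: 30.0
```

Request:
jog_arm(
  commands=[
    [-1,[0,-0.049,0.063],[0,0,0]],
    [-1,[0,-0.041,0.068],[0,0,0]],
    [-1,[0,0,0],[0,0,0]],
  ],
)

```text
t: 16.8
ee_pos: [530.4, -120.2, 119.7]
orientation: [2.369, 1.702, 0.23]
ft_force: [6.3, -1.0, 2.2]
width: 11.6
grasp_force: 30.0
```

Run:
```python
from h import *
plan(rod(77)+14*LZ,LR); ft(); c,q,o=cur(); L=(c-14*LZ-H)@M; print(L,np.degrees(np.arctan2(-L[0],L[2])),np.hypot(L[0],L[2]))
```

```text
t16.80 q [-0.23  0.37  2.06 -0.05  0.44  0.14] p [ 530.4 -120.2  119.7] w 11.6 F [ 6.3 -1.   2.2]
shift/100mm [-0.0198 -0.0017  0.0249] turn/45deg [ 0.0061 -0.0021  0.0012] shift after turn [-0.0198 -0.0016  0.0249]
Ftool [ 1.09  6.67 -0.42] Mtool [-1.055  0.303 -0.063] 30.01179188489914
[-68.69649146  85.97806527  18.1953288 ] 75.16497517164598 71.06530748901253
```

Request:
jog_arm(
  commands=[
    [-1,[0,-0.014,0.026],[0,0,0]],
    [-1,[0,0,0],[0,0,0]],
  ],
)

```text
t: 17.0
ee_pos: [530.3, -120.1, 118.0]
orientation: [2.369, 1.701, 0.231]
ft_force: [2.7, 0.7, 12.8]
width: 11.4
grasp_force: 30.0
```

Request:
jog_arm(
  commands=[
    [-1,[0,-0.01,0.02],[0,0,0]],
    [-1,[0,0,0],[0,0,0]],
  ],
)

```text
t: 17.2
ee_pos: [530.6, -120.0, 117.2]
orientation: [2.367, 1.7, 0.233]
ft_force: [-2.6, 2.9, 27.8]
width: 11.4
grasp_force: 30.0
```

Run:
```python
from h import *
plan(rod(77)+14*LZ,LR); ft(); c,q,o=cur(); L=(c-14*LZ-H)@M; print(L,np.degrees(np.arctan2(-L[0],L[2])),np.hypot(L[0],L[2]))
from workcell import get_image
d=get_image("side");np.savez("side2.npz",**d);cv2.imwrite("pics/s2.png",cv2.resize(d["image"][195:295,285:405],None,fx=6,fy=6,interpolation=cv2.INTER_CUBIC))
```

```text
t17.20 q [-0.23  0.38  2.06 -0.06  0.43  0.14] p [ 530.6 -120.   117.2] w 11.4 F [-2.6  2.9 27.8]
shift/100mm [-0.0218  0.004   0.0012] turn/45deg [ 0.0104 -0.0025  0.0013] shift after turn [-0.0218  0.004   0.0012]
Ftool [  1.99   4.13 -27.72] Mtool [-0.591  0.284 -0.063] 30.014503598213196
[-68.62216919  86.18381856  15.75672045] 77.0681552604556 70.40792812976447
```

View pics/s2.png

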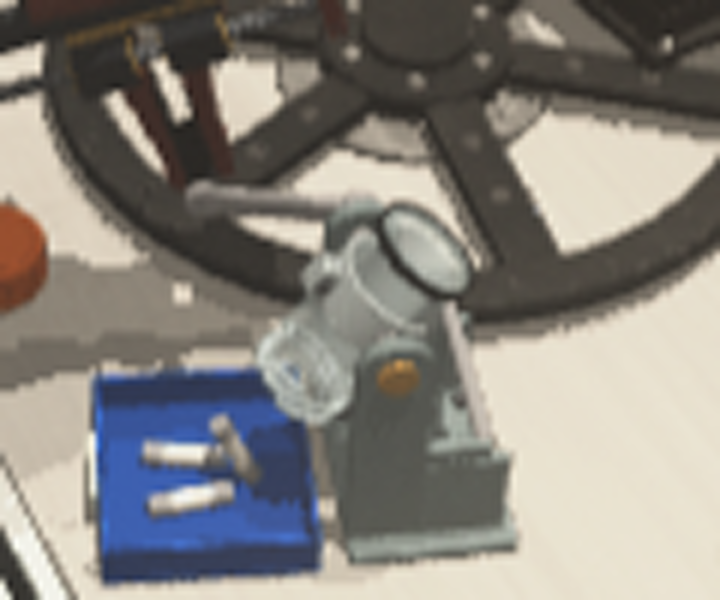

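The side view shows all three fuses in the tray, at crop (180,455), (190,498) and (235,450), with the canister fully over. I'll release the lever and slide off sideways.

Request:
jog_arm(
  commands=[
    [-1,[0,0.01,-0.025],[0,0,0]],
    [-1,[0,0,0],[0,0,0]],
    [0.1,[0,0,0],[0,0,0]],
    [0.1,[0.1,0,0],[0,0,0]],
    [0.1,[0.3,0,0],[0,0,0]],
    [0.5,[0.4,0,0],[0,0,0]],
    [0.7,[0,0,-0.4],[0,0,0]],
    [0.7,[0,0,-0.4],[0,0,0]],
  ],
)

```text
t: 18.05
ee_pos: [530.8, -35.8, 191.8]
orientation: [2.376, 1.71, 0.216]
ft_force: [0.4, 0.5, 0.2]
width: 55.7
grasp_force: 0.0
```

Run:
```python
from h import *
l=np.load("laid.npz"); plan(l["p"]+[0,0,60],R.from_rotvec(l["r"]))
```

```text
t18.05 q [-0.05  0.24  2.02 -0.12  0.64  0.36] p [530.8 -35.8 191.8] w 55.7 F [0.4 0.5 0.2]
shift/100mm [-0.2321 -1.0098  1.0579] turn/45deg [ 0.2529  0.2531 -1.9847] shift after turn [ 0.712  -0.2347  1.2771]
```

Request:
jog_arm(
  commands=[
    [0.7,[0,0,0],[0.021,0.021,-0.1655]],
    [0.7,[0,0,0],[0.021,0.021,-0.1655]],
    [0.7,[0,0,0],[0.021,0.021,-0.1655]],
    [0.7,[0,0,0],[0.021,0.021,-0.1655]],
    [0.7,[0,0,0],[0.021,0.021,-0.1655]],
    [0.7,[0,0,0],[0.021,0.021,-0.1655]],
    [0.7,[0,0,0],[0.021,0.021,-0.1655]],
    [0.7,[0,0,0],[0.021,0.021,-0.1655]],
    [0.7,[0,0,0],[0.021,0.021,-0.1655]],
    [0.7,[0,0,0],[0.021,0.021,-0.1655]],
  ],
)

```text
t: 19.05
ee_pos: [531.6, -37.1, 192.7]
orientation: [0.889, 2.969, 0.041]
ft_force: [0.5, -0.5, -0.5]
width: 74.6
grasp_force: 0.0
```

Request:
jog_arm(
  commands=[
    [0.7,[0,0,0],[0.021,0.021,-0.1655]],
    [0.7,[0,0,0],[0.021,0.021,-0.1655]],
    [0.7,[0.178,-0.059,0.3],[0,0,0]],
    [0.7,[0.178,-0.059,0.3],[0,0,0]],
    [0.7,[0.178,-0.059,0.3],[0,0,0]],
    [0.7,[0.178,-0.058,0.3],[0,0,0]],
    [0.7,[0,0,0],[0,0,0]],
  ],
)

```text
t: 19.75
ee_pos: [452.5, -36.1, 69.5]
orientation: [-0.512, -3.096, 0.002]
ft_force: [0.3, 0.7, -0.3]
width: 74.7
grasp_force: 0.0
```

Run:
```python
from h import *
l=np.load("laid.npz"); plan(l["p"],R.from_rotvec(l["r"]))
from workcell import get_image
d=get_image("top");np.savez("top3.npz",**d)
W=cloud(d);Hh=hsv(d);m=(Hh[...,0]<18)&(Hh[...,1]>150)&(Hh[...,2]>80)&(abs(W[...,0]-456)<50)&(abs(W[...,1]+35)<50)
print("cap",m.sum(),W[m].mean(0))
```

```text
t19.75 q [-0.11  0.44  2.09 -0.    0.61 -1.35] p [452.5 -36.1  69.5] w 74.7 F [ 0.3  0.7 -0.3]
shift/100mm [-0.0307  0.0199  0.6542] turn/45deg [-0.0012 -0.0045 -0.0017] shift after turn [-0.0284  0.0193  0.6543]
cap 0 [nan nan nan]<stdin>:6: RuntimeWarning: Mean of empty slice.
  ret = um.true_divide(
```

Request:
jog_arm(
  commands=[
    [0.7,[-0.029,0.019,0],[-0.001,-0.004,-0.002]],
    [0.7,[0,0,0.2],[0,0,0]],
    [0.7,[0,0,0.2],[0,0,0]],
    [0.7,[0,0,0.15],[0,0,0]],
    [0.7,[0,0,0.04],[0,0,0]],
    [0.7,[0,0,0],[0,0,0]],
  ],
)

```text
t: 20.4
ee_pos: [464.0, -36.0, 14.3]
orientation: [0.507, 3.088, -0.0]
ft_force: [0.6, 0.9, 0.6]
width: 74.4
grasp_force: 0.0
```

Run:
```python
from h import *
l=np.load("laid.npz"); plan(l["p"],R.from_rotvec(l["r"]))
```

```text
t20.40 q [-0.1   0.56  2.09 -0.    0.48 -1.35] p [464.  -36.   14.3] w 74.4 F [0.6 0.9 0.6]
shift/100mm [ 0.0816 -0.02    0.1013] turn/45deg [0.0033 0.0152 0.0008] shift after turn [ 0.0804 -0.0198  0.1023]
```

Request:
jog_arm(
  commands=[
    [0.7,[0,0,0],[0,0,0]],
    [0.7,[0,0,0],[0,0,0]],
  ],
)

```text
t: 20.6
ee_pos: [463.5, -36.0, 14.6]
orientation: [0.507, 3.087, -0.0]
ft_force: [-0.8, 0.0, 0.6]
width: 74.7
grasp_force: 0.0
```

Run:
```python
from h import *
l=np.load("laid.npz"); plan(l["p"],R.from_rotvec(l["r"]))
```

```text
t20.60 q [-0.1   0.56  2.09 -0.    0.48 -1.35] p [463.5 -36.   14.6] w 74.7 F [-0.8  0.   0.6]
shift/100mm [ 0.077  -0.0184  0.1046] turn/45deg [0.0035 0.0157 0.0007] shift after turn [ 0.0757 -0.0181  0.1056]
```

Request:
jog_arm(
  commands=[
    [0.7,[0.076,-0.018,0],[0.0035,0.0157,0]],
    [0.7,[0,0,0.05],[0,0,0]],
    [0.7,[0,0,0.054],[0,0,0]],
    [0.7,[0,0,0],[0,0,0]],
    [0.7,[0,0,0],[0,0,0]],
  ],
)

```text
t: 21.1
ee_pos: [454.5, -35.2, 2.8]
orientation: [-0.509, -3.097, 0.002]
ft_force: [0.3, -0.2, 0.5]
width: 74.6
grasp_force: 0.0
```

Run:
```python
from h import *
l=np.load("laid.npz"); plan(l["p"],R.from_rotvec(l["r"])); ft()
```

```text
t21.10 q [-0.1   0.59  2.1  -0.    0.46 -1.35] p [454.5 -35.2   2.8] w 74.6 F [ 0.3 -0.2  0.5]
shift/100mm [-0.0123  0.0031 -0.0127] turn/45deg [-0.0008 -0.0033  0.0006] shift after turn [-0.0123  0.0031 -0.0127]
Ftool [-0.32 -0.11 -0.53] Mtool [ 0.014 -0.004 -0.015] 0.0
```

Request:
jog_arm(
  commands=[
    [0.7,[-0.012,0.003,-0.013],[-0.001,-0.003,0]],
    [0.7,[0,0,0],[0,0,0]],
    [0.7,[0,0,0],[0,0,0]],
  ],
)

```text
t: 21.4
ee_pos: [456.2, -35.3, 4.6]
orientation: [0.509, 3.099, -0.001]
ft_force: [-0.5, 0.9, 0.1]
width: 74.8
grasp_force: 0.0
```

Run:
```python
from h import *
l=np.load("laid.npz"); plan(l["p"],R.from_rotvec(l["r"]))
```

```text
t21.40 q [-0.1   0.58  2.1  -0.    0.46 -1.35] p [456.2 -35.3   4.6] w 74.8 F [-0.5  0.9  0.1]
shift/100mm [ 0.0035 -0.001   0.0052] turn/45deg [0.0005 0.001  0.0007] shift after turn [ 0.0035 -0.001   0.0052]
```

Request:
jog_arm(
  commands=[
    [-1,[0,0,0],[0,0,0]],
    [-1,[0,0,0],[0,0,0]],
    [-1,[0,0,0],[0,0,0]],
    [-1,[0,0,0],[0,0,0]],
    [-1,[0,0,0],[0,0,0]],
  ],
)

```text
t: 21.9
ee_pos: [455.9, -35.3, 4.5]
orientation: [0.509, 3.099, -0.001]
ft_force: [-0.1, 0.1, 0.2]
width: 53.4
grasp_force: 30.0
```

Run:
```python
from h import *
l=np.load("laid.npz"); plan(l["p"],R.from_rotvec(l["r"]));ft()
l=np.load("off.npz"); plan(l["p"]+50*A,R.from_rotvec(l["r"]))
```

```text
t21.90 q [-0.1   0.58  2.1  -0.    0.46 -1.35] p [455.9 -35.3   4.5] w 53.4 F [-0.1  0.1  0.2]
shift/100mm [ 0.0014 -0.0004  0.0037] turn/45deg [0.0004 0.0005 0.0006] shift after turn [ 0.0014 -0.0004  0.0037]
Ftool [ 0.08  0.06 -0.21] Mtool [ 0.019  0.007 -0.024] 30.00013467797544
t21.90 q [-0.1   0.58  2.1  -0.    0.46 -1.35] p [455.9 -35.3   4.5] w 53.4 F [-0.1  0.1  0.2]
shift/100mm [-1.1147 -1.4343 -2.0817] turn/45deg [-5.000e-04 -6.217e-01  4.400e-03] shift after turn [-1.9659 -1.4281 -1.3149]
```

Request:
jog_arm(
  commands=[
    [-1,[0,0,-0.25],[0,0,0]],
    [-1,[0,0,-0.35],[0,0,0]],
    [-1,[-0.223,-0.287,-0.296],[0,0,0]],
    [-1,[-0.223,-0.287,-0.296],[0,0,0]],
    [-1,[-0.223,-0.287,-0.296],[0,0,0]],
    [-1,[-0.223,-0.287,-0.296],[0,0,0]],
    [-1,[-0.223,-0.287,-0.296],[0,0,0]],
    [-1,[0,0,0],[0,0,0]],
  ],
)

```text
t: 22.7
ee_pos: [519.3, -211.3, 217.0]
orientation: [0.512, 3.089, -0.006]
ft_force: [0.5, 0.5, 0.6]
width: 53.4
grasp_force: 30.0
```

Request:
jog_arm(
  commands=[
    [-1,[0,0,0],[0,-0.155,0]],
    [-1,[0,0,0],[0,-0.155,0]],
    [-1,[0,0,0],[0,-0.155,0]],
    [-1,[0,0,0],[0,-0.157,0]],
    [-1,[0,0,0],[0,0,0]],
    [-1,[0,0,0],[0,0,0]],
  ],
)

```text
t: 23.3
ee_pos: [515.0, -206.1, 212.0]
orientation: [0.431, 2.626, -0.106]
ft_force: [0.9, 0.2, -0.1]
width: 53.3
grasp_force: 30.0
```

Run:
```python
from h import *
l=np.load("off.npz"); plan(l["p"]+50*A,R.from_rotvec(l["r"]));ft()
```

```text
t23.30 q [-0.43  0.18  2.12  0.14  0.36 -1.79] p [ 515.  -206.1  212. ] w 53.3 F [ 0.9  0.2 -0.1]
shift/100mm [-0.01   -0.0039 -0.0028] turn/45deg [ 0.0014 -0.0048  0.0043] shift after turn [-0.01   -0.0039 -0.0027]
Ftool [-0.67  0.49  0.45] Mtool [-0.073  0.235  0.084] 29.99987587274518
```

Request:
jog_arm(
  commands=[
    [-1,[-0.01,-0.004,0.1],[0.0014,-0.0048,0.0043]],
    [-1,[0,0,0.15],[0,0,0]],
    [-1,[0,0,0.15],[0,0,0]],
    [-1,[0,0,0],[0,0,0]],
    [-1,[0,0,0],[0,0,0]],
  ],
)

```text
t: 23.8
ee_pos: [534.9, -213.6, 177.3]
orientation: [0.435, 2.619, -0.108]
ft_force: [0.7, -0.3, -0.8]
width: 53.5
grasp_force: 30.0
```

Run:
```python
from h import *
l=np.load("off.npz"); plan(l["p"]+.4*A,R.from_rotvec(l["r"]));ft()
from workcell import get_image
d=get_image("side");cv2.imwrite("pics/s3.png",cv2.resize(d["image"][185:285,285:405],None,fx=6,fy=6,interpolation=cv2.INTER_CUBIC))
```

```text
t23.80 q [-0.43  0.27  2.11  0.17  0.28 -1.82] p [ 534.9 -213.6  177.3] w 53.5 F [ 0.7 -0.3 -0.8]
shift/100mm [0.0151 0.0037 0.0866] turn/45deg [-0.0004  0.0033  0.0002] shift after turn [0.0149 0.0037 0.0866]
Ftool [-0.23 -0.06  1.07] Mtool [-0.022  0.29   0.002] 30.000030373921618
```

View pics/s3.png

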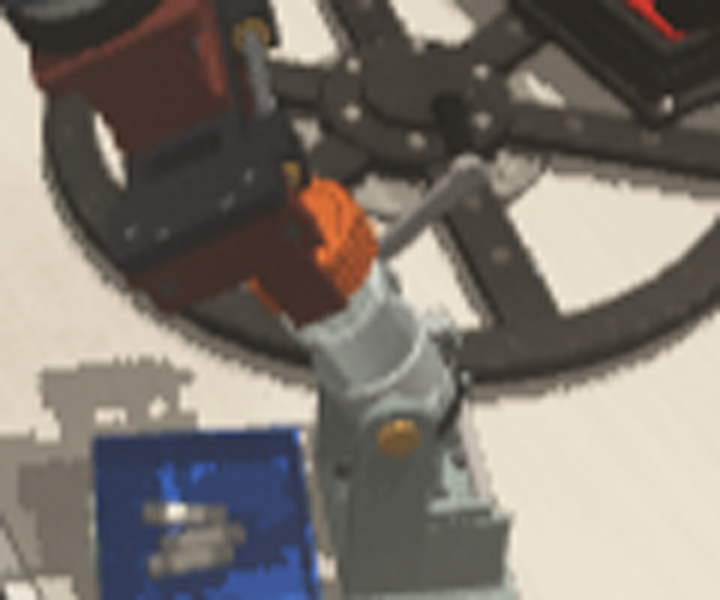

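The canister is back at rest, with the cap held just above the mouth (crop (340,240)) and the fuses in the tray. Now I'll correct sideways and go down.

Request:
jog_arm(
  commands=[
    [-1,[0.015,0.004,0],[0,0.003,0]],
    [-1,[0,0,0.04],[0,0,0]],
    [-1,[0,0,0.03],[0,0,0]],
    [-1,[0,0,0],[0,0,0]],
    [-1,[0,0,0],[0,0,0]],
  ],
)

```text
t: 24.35
ee_pos: [536.2, -213.8, 170.9]
orientation: [0.435, 2.62, -0.109]
ft_force: [0.3, -0.3, -0.2]
width: 53.2
grasp_force: 30.0
```

Run:
```python
from h import *
l=np.load("off.npz"); plan(l["p"]+.4*A,R.from_rotvec(l["r"]));ft()
```

```text
t24.35 q [-0.42  0.29  2.11  0.17  0.26 -1.82] p [ 536.2 -213.8  170.9] w 53.2 F [ 0.3 -0.3 -0.2]
shift/100mm [-0.0042  0.0011  0.0242] turn/45deg [-0.0008  0.002   0.0001] shift after turn [-0.0042  0.0011  0.0242]
Ftool [-0.26 -0.15  0.32] Mtool [-0.016  0.236 -0.039] 29.99981567321811
```

Request:
jog_arm(
  commands=[
    [-1,[-0.004,0.001,0.022],[0,0.001,0]],
    [-1,[0,0,0],[0,0,0]],
    [-1,[0,0,0],[0,0,0]],
  ],
)

```text
t: 24.65
ee_pos: [537.5, -214.1, 169.1]
orientation: [0.435, 2.621, -0.109]
ft_force: [0.4, 1.1, -1.0]
width: 53.1
grasp_force: 30.0
```

Run:
```python
from h import *
l=np.load("off.npz"); plan(l["p"]+.4*A,R.from_rotvec(l["r"]));ft()
```

```text
t24.65 q [-0.42  0.29  2.11  0.17  0.26 -1.82] p [ 537.5 -214.1  169.1] w 53.1 F [ 0.4  1.1 -1. ]
shift/100mm [-0.0004 -0.      0.0019] turn/45deg [-0.0008  0.001   0.0002] shift after turn [-0.0004 -0.0001  0.0019]
Ftool [0.46 1.18 0.94] Mtool [-0.019  0.257  0.061] 29.999816708732396
```

Request:
jog_arm(
  commands=[
    [-1,[0,0,0.0036],[0,0,0.16]],
    [-1,[0,0,0.0036],[0,0,0.16]],
    [-1,[0,0,0.0036],[0,0,0.16]],
    [-1,[0,0,0.0036],[0,0,0.16]],
    [-1,[0,0,0.0036],[0,0,0.16]],
    [-1,[0,0,0.0036],[0,0,0.16]],
    [-1,[0,0,0.0036],[0,0,0.16]],
  ],
)

```text
t: 25.35
ee_pos: [538.5, -214.5, 166.8]
orientation: [1.52, 2.189, 0.183]
ft_force: [-0.3, 0.4, -0.6]
width: 53.5
grasp_force: 30.0
```

Run:
```python
from h import *
l=np.load("off.npz"); plan(l["p"]-(2.52-.4)*A,R.from_rotvec(l["r"])*R.from_euler('z',50.4,degrees=True));ft()
```

```text
t25.35 q [-0.42  0.3   2.11  0.18  0.26 -0.94] p [ 538.5 -214.5  166.8] w 53.5 F [-0.3  0.4 -0.6]
shift/100mm [-0.0015  0.0016  0.0021] turn/45deg [-0.0001  0.001  -0.0064] shift after turn [-0.0015  0.0016  0.0021]
Ftool [ 0.66 -0.37  0.35] Mtool [0.275 0.208 0.006] 29.994425238110125
```

Request:
jog_arm(
  commands=[
    [-1,[0,0,0.005],[0,0,0.16]],
    [-1,[0,0,0.0036],[0,0,0.16]],
    [-1,[0,0,0.0036],[0,0,0.16]],
    [-1,[0,0,0.0036],[0,0,0.16]],
    [-1,[0,0,0.0036],[0,0,0.16]],
    [-1,[0,0,0.0036],[0,0,0.16]],
    [-1,[0,0,0.0036],[0,0,0.16]],
    [-1,[0,0,0.0036],[0,0,0.16]],
    [-1,[0,0,0.0036],[0,0,0.16]],
  ],
)

```text
t: 26.25
ee_pos: [540.1, -215.0, 163.9]
orientation: [2.553, 1.075, 0.517]
ft_force: [-0.4, -0.2, -0.4]
width: 53.3
grasp_force: 30.0
```

Run:
```python
from h import *
l=np.load("off.npz"); plan(l["p"]-(5.76-.4)*A,R.from_rotvec(l["r"])*R.from_euler('z',115.2,degrees=True));ft()
```

```text
t26.25 q [-0.42  0.3   2.1   0.18  0.25  0.19] p [ 540.1 -215.   163.9] w 53.3 F [-0.4 -0.2 -0.4]
shift/100mm [0.     0.0014 0.0007] turn/45deg [ 0.001   0.0003 -0.0064] shift after turn [0.     0.0014 0.0007]
Ftool [-0.44 -0.31  0.24] Mtool [ 0.258 -0.17  -0.038] 29.994417011621408
```

Request:
jog_arm(
  commands=[
    [-1,[0,0,0.0036],[0,0,0.16]],
    [-1,[0,0,0.0036],[0,0,0.16]],
    [-1,[0,0,0.0036],[0,0,0.16]],
    [-1,[0,0,0.0036],[0,0,0.16]],
    [-1,[0,0,0.0036],[0,0,0.16]],
    [-1,[0,0,0.0036],[0,0,0.16]],
  ],
)

```text
t: 26.85
ee_pos: [541.2, -215.4, 162.1]
orientation: [2.896, 0.062, 0.68]
ft_force: [-0.2, -0.5, -0.5]
width: 53.2
grasp_force: 30.0
```

Run:
```python
from h import *
l=np.load("off.npz"); plan(l["p"]-(9-.4)*A,R.from_rotvec(l["r"])*R.from_euler('z',180,degrees=True));ft()
```

```text
t26.85 q [-0.42  0.31  2.1   0.18  0.24  0.94] p [ 541.2 -215.4  162.1] w 53.2 F [-0.2 -0.5 -0.5]
shift/100mm [-0.0007 -0.0005  0.0118] turn/45deg [ 0.0011 -0.0011  0.4736] shift after turn [-0.0008 -0.0002  0.0118]
Ftool [-0.43  0.43  0.42] Mtool [ 0.075 -0.342 -0.033] 29.994368255138397
```

Request:
jog_arm(
  commands=[
    [-1,[0,0,0.0036],[0,0,0.16]],
    [-1,[0,0,0.0036],[0,0,0.16]],
    [-1,[0,0,0.0036],[0,0,0.14]],
    [-1,[0,0,0],[0,0,0]],
  ],
)

```text
t: 27.25
ee_pos: [541.7, -215.6, 161.2]
orientation: [2.933, -0.465, 0.732]
ft_force: [0.0, -0.1, 0.8]
width: 53.4
grasp_force: 30.0
```

Run:
```python
from h import *
l=np.load("off.npz"); plan(l["p"]-(9-.4)*A,R.from_rotvec(l["r"])*R.from_euler('z',180,degrees=True));ft()
```

```text
t27.25 q [-0.42  0.31  2.1   0.18  0.24  1.29] p [ 541.7 -215.6  161.2] w 53.4 F [ 0.  -0.1  0.8]
shift/100mm [-0.0015 -0.0002  0.0017] turn/45deg [ 0.0009 -0.0014  0.0189] shift after turn [-0.0015 -0.0001  0.0017]
Ftool [ 0.42  0.12 -0.64] Mtool [-0.003 -0.387 -0.078] 30.001114986953326
```

Request:
jog_arm(
  commands=[
    [-1,[0,0,0.001],[0,0,0.06]],
    [-1,[0,0,0.001],[0,0,0.06]],
    [-1,[0,0,0],[0,0,0]],
  ],
)

```text
t: 27.55
ee_pos: [541.6, -215.5, 161.1]
orientation: [2.929, -0.602, 0.742]
ft_force: [-2.4, 1.0, 3.3]
width: 53.4
grasp_force: 30.0
```

Run:
```python
from h import *
l=np.load("off.npz"); plan(l["p"]-(9-.4)*A,R.from_rotvec(l["r"])*R.from_euler('z',180,degrees=True));ft()
```

```text
t27.55 q [-0.42  0.31  2.1   0.18  0.24  1.39] p [ 541.6 -215.5  161.1] w 53.4 F [-2.4  1.   3.3]
shift/100mm [-0.0005  0.0001  0.001 ] turn/45deg [ 0.0008 -0.0013 -0.0969] shift after turn [-0.0006  0.0001  0.001 ]
Ftool [-0.72 -0.15 -4.12] Mtool [ 0.062 -0.529 -0.032] 30.00118890660815
```

Request:
jog_arm(
  commands=[
    [-1,[0,0,0],[0,0,0.1]],
    [-1,[0,0,0],[0,0,0.1]],
  ],
)

```text
t: 27.75
ee_pos: [541.7, -215.6, 161.1]
orientation: [2.906, -0.842, 0.756]
ft_force: [-1.7, 1.7, 2.7]
width: 53.1
grasp_force: 30.0
```

Run:
```python
from h import *
l=np.load("off.npz"); plan(l["p"]-(9-.4)*A,R.from_rotvec(l["r"])*R.from_euler('z',180,degrees=True));ft(); print(cur()[2]["joint_torque"][5])
```

```text
t27.75 q [-0.42  0.31  2.1   0.18  0.24  1.54] p [ 541.7 -215.6  161.1] w 53.1 F [-1.7  1.7  2.7]
shift/100mm [-0.0015  0.0005  0.0005] turn/45deg [ 0.0007 -0.0016 -0.2988] shift after turn [-0.0016  0.0002  0.0005]
Ftool [-0.84 -0.86 -3.43] Mtool [ 0.039 -0.389 -0.179] 29.99759913829621
-0.9375391155481339
```

Request:
jog_arm(
  commands=[
    [0.8,[0,0,0],[0,0,0]],
    [0.8,[0,0,0],[0,0,0]],
    [0.8,[0,0,0],[0,0,0]],
    [0.8,[0,0,0],[0,0,0]],
    [0.8,[0,0,-0.15],[0,0,0]],
    [0.8,[0,0,-0.4],[0,0,0]],
    [0.8,[0,0,-0.4],[0,0,0]],
    [0.8,[0,0,-0.4],[0,0,0]],
    [0.8,[0,0,-0.4],[0,0,0]],
    [0.8,[0,0,0],[0,0,0]],
  ],
)

```text
t: 28.75
ee_pos: [464.4, -189.4, 320.7]
orientation: [2.902, -0.84, 0.768]
ft_force: [0.8, -0.6, -0.9]
width: 78.5
grasp_force: 0.0
```

Run:
```python
from h import *
from workcell import get_image
a=np.load("side0.npz")
d=get_image("side"); ims=[]
for im in (a["image"],d["image"]): ims.append(cv2.resize(im[200:290,290:380],None,fx=4.4,fy=4.4,interpolation=cv2.INTER_CUBIC))
cv2.imwrite("pics/s4.png",np.hstack(ims))
c0=(338,230)
for dd in(a,d):
    Hh=hsv(dd);v,u=np.mgrid[:400,:640];m=(Hh[...,0]<18)&(Hh[...,1]>130)&(Hh[...,2]>50)&(abs(u-338)<14)&(abs(v-230)<14)
    v,u=np.nonzero(m);print(len(u),u.mean(),v.mean(),u.min(),u.max(),v.min(),v.max())
print(cur()[2]["t"],cur()[0],cur()[2]["ft_force"])
```

```text
396 337.3484848484849 230.29545454545453 326 349 219 241
389 337.2107969151671 230.2879177377892 326 349 219 241
28.8 [ 464.29995179 -189.31994092  318.29444676] [ 0.74866937  0.12029097 -0.1012982 ]
```

View pics/s4.png

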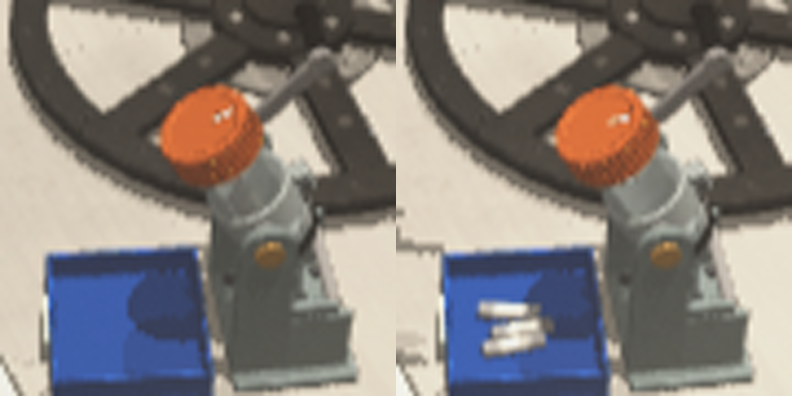

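The cap silhouette matches the starting one to within 0.15 px, centred at (337.2,230.3) against (337.3,230.3), and the three fuses lie in the tray. I'm handing in.

```bash
python3 -c "
from workcell import *
print(close_job())"
```

```text
the job is handed in; nothing more can be done
None
```

I handed the job in at about 29 s: the final picture shows the cap screwed back to its starting position, the canister at its rest stop and all three fuses in the tray; no verdict came back, and I didn't re-measure the loose things.

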